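Put the breakfast things back on the rail shelf

ROBOT

A 6-joint arm with a two-finger parallel gripper is mounted at the origin on the work surface. World frame = base frame: x ahead of the robot, y to its left, z up, the work surface at z = 0. Lengths are in m, angles in rad, forces in N, time in s.
With the tool pointing down it reaches from about 0.325 to 0.9 m from the base axis. Payload 6.1 kg.
Tool frame: the origin (TCP) lies at the very end of the fingers, on their centre line; the grasp point (between the pads) lies 19 mm behind it; z points along the fingers, y is the direction in which the jaws open and shut (so a half turn about z gives the same grasp; the last joint's range is limited). The gripper opens to 85 mm and grips with 20 to 120 N. Pads are 22 mm wide; open, the fingers measure 114 mm over their backs; the gripper's body (76 mm by 85 mm) begins 54 mm behind the grasp point. The pads swing forward as they close: fully open they stand 13 mm farther back than shut.
Start: joints at [-0.126, 0.22, 1.526, -0, 1.395, -0.126], TCP at [0.625, -0, 0.231] pointing down, gripper open.
Joint ranges: [-2.98, 2.98], [-0.91, 2.08], [0.09, 2.57], [-1.24, 4.39], [0.2, 2.65], [-2.68, 2.68]. Speed limits (rad/s): [2.57, 2.57, 3.01, 3.14, 3.14, 3.14].

INTERFACE

Orientations are given as a 3x3 rotation matrix whose columns are the frame's x, y, z axes.
In Python, from rig import ctrl gives the robot as it stands.
- The arm moves only by the tool send_rows, never from a script. Its argument "rows" is a list of rows, each an object of numbers: "dx", "dy", "dz": the shift along the tool's x, y, z in mm; "rx", "ry", "rz": the turn, a rotation vector about the tool's x, y, z in rad; "hand": the finger opening in mm, from 0 to 85.4. A call has exactly 5 rows; each row is the pose to reach, as a shift and turn from the pose commanded when the call began, along the tool's axes at that moment; what a row does not reach only later rows make up. A row lasts 1/8 s, in which the tool goes at most 62.5 mm and 10.7 degrees, less where a joint would pass 70% of its speed; a pose out of reach is approached as far as the arm can. A call with a gripper value outside its range is refused whole. The fingers move at their own pace and stop on an object; the grip force is fixed at half the most. Time passes only in rows, so rows that repeat a pose let the fingers close, or fill a call up. It gives the time, the measured TCP pose, the force and the opening at its end, in the units of the state.
- ctrl.get_state(): the state, without advancing time (a new reading comes with each control period).
- ctrl.grab_frame(name): name is "scene" or "side" or "wrist"; returns a dict with "img" (400x640x3 uint8, red, green, blue), "K" (3x3 intrinsics, pixels), "k1" (the pictures are not rectified: a ray, as slopes to the right and down, at radius r is drawn at 1 + k1 r^2 times it, then the intrinsics apply), "camera_from_world" (4x4, takes a point from world to camera coordinates); the wrist camera has in their place "mount" (4x4, takes a point from camera to tool coordinates, whose origin is the TCP and whose axes are the flange's). Camera axes: x right, y down, z forward; pixel columns grow to the right and rows downward; lengths in m; the calibration is good to about 2 mm. A picture is of the moment at which its call begins: read the wrist's pose just before it. There is no depth.
- ctrl.finish_job(): hands the job in, once; it reports no verdict.
The state is a dict: "clock": time; "joint_positions": joint angles; "joint_vel": joint speeds; "effort": joint torques, N m; "ee_pos": TCP position; "eef_rot": TCP orientation; "force": force on the tool from outside, world axes, zero at the start; "wrist_torque": the same for the moment, N m; "gripper_width": finger opening in m.
Only numpy, scipy, OpenCV 4.12 (cv2) and the standard library are available. Lean on these libraries where they do the work, as an engineer would, in place of code of your own. Each camera call takes 0.05 s, during which the arm holds its last target. There are 200 camera calls.

TASK

Tidy the worktop: put the turquoise cup, the slim spice jar, the square tea tin and the wooden pill box back on the rail shelf, each upright (the pill box lids up) and fully down inside the black holder made for its shape and size. Set each one down gently rather than dropping it, and leave the saucer and the mug where they are.

Things in the scene. Friction and masses are not known exactly. Their poses are not given: they have to be found in the camera images.
- cup: Turquoise silicone cup (stiff enough to grip firmly), round, open at the top: 60 mm across at the foot, 66 mm at the rim, 75 mm high, wall 3.5 mm, about 100 g. Origin: centre of its underside; z up to the mouth. Stands upright on the counter (z = 0) at the start, in any of four places in a row between the robot and the shelf.
- spice_jar: Slim round white porcelain spice jar with a wooden lid that stays on: 38 mm across (foot and lid), 82 mm high, about 140 g. Origin: centre of its underside; z up. Stands upright on the counter (z = 0) at the start, in any of the four places.
- tea_tin: Square stainless steel tea tin with a lid that stays on: 56 by 56 mm, 80 mm high, upright sides, about 220 g. Origin: centre of its underside; x and y square to its sides, z up. Stands upright on the counter (z = 0), turned any way, in any of the four places.
- pill_box: Long wooden weekly pill box with seven small lids that stay shut: 96 mm long (x), 44 mm wide (y), 31 mm high (the lids, from 24 mm up, are 42 mm wide), about 130 g. Origin: centre of its underside; z up through the lids. Lies lids up on the counter (z = 0), turned any way, in any of the four places. Either end may go either way in its holder.
- large_round_holder: Holder of the cup: fixed round black tray, grey inside, 76 mm across inside, 84 outside (8 mm play all round). Floor 4 mm thick (things stand 4 mm above the origin); lip 4 mm wide, its top 10 mm above the origin. Origin: centre of its underside, on the shelf plate, 70 mm above the counter; x points away from the robot (shelf depth), y along the shelf, z up.
- small_round_holder: Holder of the spice jar: fixed black round tray, 54 mm across inside, 62 outside. Floor, lip, play, origin and axes as the large round holder's. The four holders stand in a row, in any order, about 140 mm apart on the steel rail shelf (600 mm long, its near edge 55 mm before the holders' centres) in front of a tiled upstand 88 mm high, 92 mm beyond the centres.
- square_holder: Holder of the tea tin: fixed black square tray, 72 by 72 mm inside, 80 by 80 outside, sides along x and y. Floor, lip, play, origin and axes as the large round holder's. Behind each holder, 70 to 86 mm beyond its centre, two hooks hold it to a thin steel gallery rail; they rise 35 mm above the shelf plate.
- long_holder: Holder of the pill box: fixed black oblong tray, 112 mm along y by 60 mm along x inside, 120 by 68 outside. Floor, lip, play, origin and axes as the large round holder's. Keep clear of the clear bottle (62 mm across, top 196 mm above the counter) fixed in a clamp at the shelf's left (+y) end, at least 130 mm along the shelf from the nearest holder's centre.
- saucer: White porcelain saucer, 140 mm across, 18 mm high, lying on the counter to the right (-y) of the things. To be left alone. Origin: centre of its underside.
- mug: White porcelain mug, 78 mm across, 90 mm high, with a handle on its own +y side (about 30 mm more), on the counter to the left (+y) of the things. To be left alone. Origin: centre of its underside.
There are look-alikes about, which are no part of the job. Leave any green or pink look-alike of the pill_box alone.

How it is judged:
By the outcome, as a careful person would: the job done as asked, in the order asked, and still so for the second after the job is handed in, with the robot touching nothing.
It also fails if it takes over 106 s, if anything falls off the work surface, if the arm or the gripper's body presses on something with over 40 N, if the wrist force passes 120 N, or if a joint passes its speed limit or range.

## Working session

There is one attempt and no reset: what is moved stays moved. The work goes in short steps, Python scripts to look and compute and a tool call to move; the robot and the scene stay as the last step left them, time stands still between calls to the robot, and variables do not carry over. Pictures are saved under pics/ and viewed, about 12 in all and at most 16, crops included, and the job is handed in when it is done.

Besides the shell and the picture viewer there is one more tool, called after ">>>" in YAML: its name, and indented under it one key for each argument. send_rows: Moves the arm, as the interface text tells. Its arguments: {"type":"object","properties":{"rows":{"type":"array","items":{"type":"object","properties":{"dx":{"type":"number"},"dy":{"type":"number"},"dz":{"type":"number"},"rx":{"type":"number"},"ry":{"type":"number"},"rz":{"type":"number"},"hand":{"type":"number"}}}}},"required":["rows"]}

```bash
ls; mkdir -p pics; python3 - <<'E'
from rig import ctrl
import cv2
s=ctrl.get_state();print(s)
for n in("scene","side","wrist"):
    f=ctrl.grab_frame(n);cv2.imwrite(f"pics/{n}0.png",f["img"][:,:,::-1])
    print(n,{k:v for k,v in f.items() if k!="img"})
E
```

```text
pics
{'clock': 0.0, 'joint_positions': array([-1.26142334e-01,  2.21232058e-01,  1.52761933e+00, -2.73066061e-05,
        1.39467992e+00, -1.26084967e-01]), 'joint_vel': array([-0.00197714,  0.00047858, -0.00120588, -0.00263731, -0.00137242,
       -0.00123317]), 'effort': array([-5.06932320e-04, -4.96913910e+01, -3.89390445e+01, -4.46828235e-04,
        1.12446505e-02,  2.49123751e-06]), 'ee_pos': array([6.24396594e-01, 3.71862536e-05, 2.30191206e-01]), 'eef_rot': array([[ 5.27660656e-05,  9.99998143e-01, -1.92663932e-03],
       [ 9.99999975e-01, -5.23476404e-05,  2.17228534e-04],
       [ 2.17127275e-04, -1.92665074e-03, -9.99998120e-01]]), 'force': array([ 0.01935052, -0.01148628, -0.94230624]), 'wrist_torque': array([-0.02869208, -0.01932212, -0.02624204]), 'gripper_width': 0.085621765915991}
scene {'K': array([[400.70928954,   0.        , 318.9075118 ],
       [  0.        , 400.70928954, 195.7407971 ],
       [  0.        ,   0.        ,   1.        ]]), 'k1': -0.03992507881556714, 'camera_from_world': array([[-0.23409528,  0.97209056,  0.01547054,  0.11881025],
       [ 0.802
[... 476 characters left out ...]
92, -0.73256887,  0.11620188],
       [ 0.11403587,  0.72364333, -0.680688  ,  1.52432472],
       [ 0.        ,  0.        ,  0.        ,  1.        ]])}
wrist {'K': array([[284.85127276,   0.        , 323.5542705 ],
       [  0.        , 284.85127276, 192.55386194],
       [  0.        ,   0.        ,   1.        ]]), 'k1': 0.006797218621523893, 'mount': array([[-6.98194492e-04, -9.52073919e-01, -3.05867236e-01,
         7.80775744e-02],
       [ 9.99999756e-01, -6.65501499e-04, -2.11162538e-04,
         3.27103675e-04],
       [-2.51275933e-06, -3.05867309e-01,  9.52074151e-01,
        -1.42081251e-01],
       [ 0.00000000e+00,  0.00000000e+00,  0.00000000e+00,
         1.00000000e+00]])}
```

View pics/scene0.png

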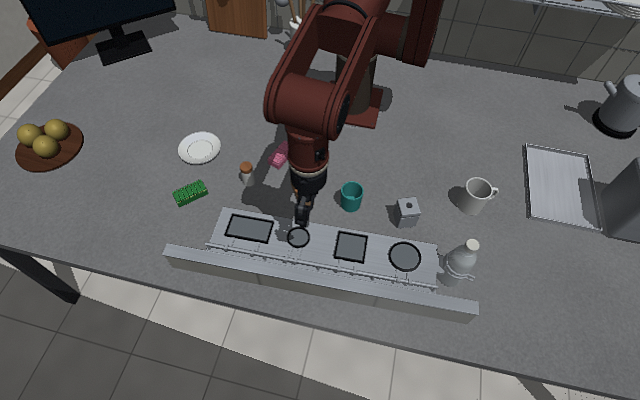

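View pics/side0.png

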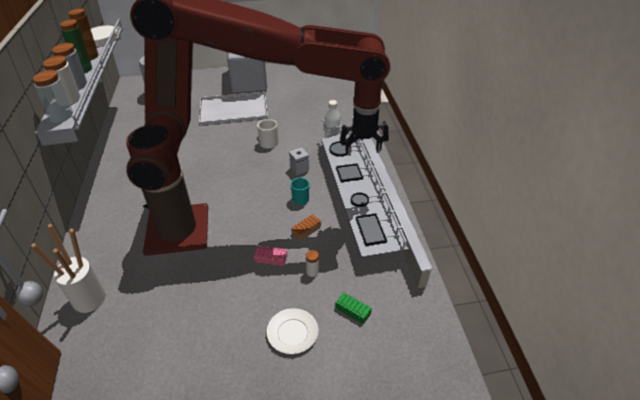

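View pics/wrist0.png

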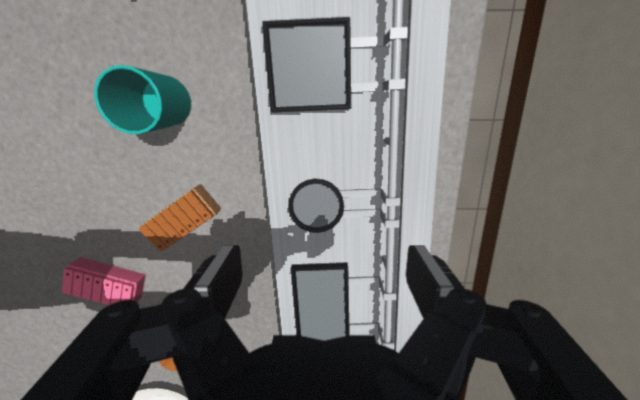

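Both wide views show the same layout.
- Cup: scene (351,196), side (300,190).
- Tea tin: scene (407,211), side (298,160).
- Spice jar: scene (246,173), side (312,262). The wall-shelf jars in the side view at (60,70) are background.
- Wooden pill box: side (306,225), wrist (180,217). Its look-alikes are pink at side (270,256) and green at (353,307).
- Holders along the shelf, from −y to +y: long, small round, square, large round.

The choice is the orange-brown wooden box at wrist (180,217).

```bash
cat > h.py <<'E'
import numpy as np,cv2
from rig import ctrl
def grab(n,save=None):
    s=ctrl.get_state();f=ctrl.grab_frame(n)
    if n=="wrist":
        T=np.eye(4);T[:3,:3]=s["eef_rot"];T[:3,3]=s["ee_pos"];W=T@f["mount"]
    else: W=np.linalg.inv(f["camera_from_world"])
    f["W"]=W;f["s"]=s;f["bgr"]=np.ascontiguousarray(f["img"][:,:,::-1]);f["hsv"]=cv2.cvtColor(f["bgr"],cv2.COLOR_BGR2HSV)
    if save: cv2.imwrite(f"pics/{save}.png",f["bgr"])
    return f
def cast(f,px,z):
    p=cv2.undistortPoints(np.float64(px).reshape(-1,1,2),f["K"],np.array([f["k1"],0,0,0.]))[:,0]
    d=np.c_[p,np.ones(len(p))]@f["W"][:3,:3].T;o=f["W"][:3,3]
    return (o+d*((z-o[2])/d[:,2])[:,None])[:,:2]
def proj(f,P):
    M=np.linalg.inv(f["W"]);q=np.float64(P).reshape(-1,3)
    return cv2.projectPoints(q,cv2.Rodrigues(M[:3,:3])[0],M[:3,3],f["K"],np.array([f["k1"],0,0,0.]))[0][:,0]
def blobs(m,roi,amin=60):
    k=np.zeros(m.shape,np.uint8);x0,y0,x1,y1=roi;k[y0:y1,x0:x1]=m[y0:y1,x0:x1]
    c,_=cv2.findContours(k,cv2.RETR_EXTERNAL,cv2.CHAIN_APPROX_NONE)
    return sorted([a for a in c if cv2.contourArea(a)>amin],key=cv2.contourArea,reverse=True)
def rect(f,c,z):
    w=np.float32(cast(f,c.reshape(-1,2),z)*1000);(cx,cy),(a,b),t=cv2.minAreaRect(w)
    return f"c({cx:.0f},{cy:.0f}) size({a:.0f},{b:.0f}) ang {t:.0f}"
E
python3 - <<'E'
from h import *
H={}
H["cup"]=((80,80,40),(95,255,255),.0375);H["wood"]=((5,120,60),(18,255,255),.028)
for n,roi in(("scene",(160,120,480,300)),("side",(240,100,440,300)),("wrist",(50,0,370,345))):
    f=grab(n)
    for k,(lo,hi,z) in H.items():
        for c in blobs(cv2.inRange(f["hsv"],lo,hi),roi,40): print(n,k,c.reshape(-1,2).mean(0).round(),rect(f,c,z))
    for c in blobs(cv2.inRange(f["hsv"],(0,0,0),(180,255,50)),roi,100): print(n,"black",c.reshape(-1,2).mean(0).round(),rect(f,c,.08))
    cv2.imwrite(f"pics/{n}1.png",f["bgr"])
f=cv2.imread("pics/scene1.png")[150:290,160:480];g=cv2.imread("pics/side1.png")[120:300,230:430]
cv2.imwrite("pics/crop1.png",np.vstack([cv2.resize(f,(640,280)),cv2.copyMakeBorder(cv2.resize(g,(355,320)),0,0,0,285,0)]))
E
```

```text
scene cup [351. 196.] c(426,81) size(109,66) ang 12
scene wood [246. 167.] c(394,-265) size(40,36) ang 14
scene black [316. 134.] c(285,-66) size(195,321) ang 14
scene black [303. 203.] c(516,-36) size(265,110) ang 13
scene black [249. 228.] c(626,-166) size(70,119) ang 2
scene black [351. 247.] c(614,109) size(82,79) ang 2
scene black [404. 256.] c(607,251) size(83,82) ang 53
side cup [300. 190.] c(427,86) size(141,61) ang 82
side wood [306. 227.] c(427,-82) size(105,60) ang 35
side wood [312. 255.] c(430,-206) size(44,37) ang 81
side black [359. 136.] c(718,331) size(352,191) ang 60
side black [416. 150.] c(885,232) size(640,24) ang 90
side black [368. 103.] c(774,535) size(64,110) ang 81
wrist cup [140.  99.] c(421,75) size(73,104) ang 76
wrist wood [181. 216.] c(435,-69) size(108,43) ang 34
wrist black [178. 308.] c(413,-150) size(143,229) ang 90
wrist black [320. 313.] c(620,-163) size(127,120) ang 0
wrist black [315. 205.] c(616,-32) size(60,58) ang 90
wrist black [308.  65.] c(610,109) size(77,77) ang 2
```

View pics/crop1.png

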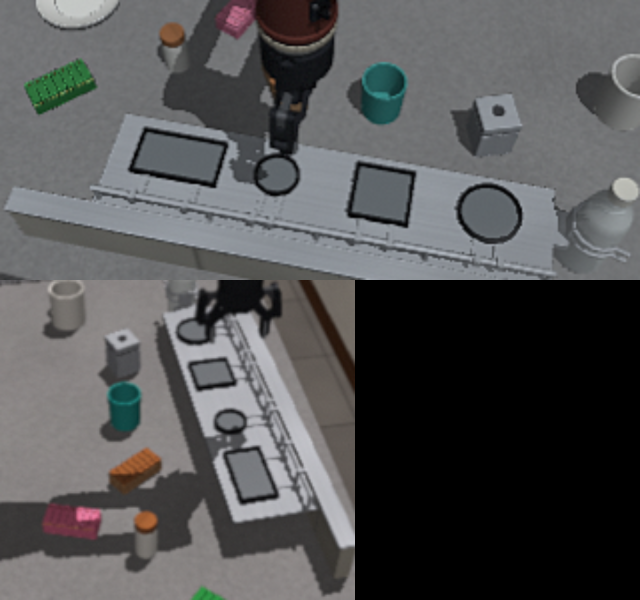

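The crop confirms the choices. The wooden box is brown with seven lids, at crop (135,470), and the pink and green ones are separate. Next I'll fix the round things by their far rim edge.

```bash
cat >> h.py <<'E'
def rnd(f,c,z,R):
    p=cast(f,c.reshape(-1,2),z);o=f["W"][:2,3];u=p.mean(0)-o
    for _ in range(3):
        u/=np.linalg.norm(u);v=np.array([-u[1],u[0]]);a=(p-o)@u;b=(p-o)@v
        k=a>a.max()-1.3*R
        q=o+u*(a.max()-R)+v*(b[k].max()+b[k].min())/2;w=np.ptp(b[k]);u=q-o
    return f"({q[0]*1000:.0f},{q[1]*1000:.0f}) width {w*1000:.0f}"
E
python3 - <<'E'
from h import *
for n,roi in(("scene",(160,120,480,300)),("side",(240,100,440,300)),("wrist",(50,0,370,345))):
    f=grab(n)
    for k,lo,hi,z,R in(("cup",(80,80,40),(95,255,255),.075,.033),("wood",(5,120,60),(18,255,255),.082,.019),("pink",(160,80,40),(175,255,255),.03,.03)):
        for c in blobs(cv2.inRange(f["hsv"],lo,hi),roi,40): print(n,k,c.reshape(-1,2).mean(0).round(),rnd(f,c,z,R))
E
```

```text
scene cup [351. 196.] (432,79) width 64
scene wood [246. 167.] (431,-244) width 33
scene pink [279. 155.] (293,-177) width 43
side cup [300. 190.] (429,80) width 59
side wood [306. 227.] (442,-105) width 50
side wood [312. 256.] (425,-248) width 35
side pink [269. 256.] (303,-173) width 99
wrist cup [140.  99.] (431,78) width 65
wrist wood [182. 216.] (443,-61) width 36
wrist pink [102. 282.] (288,-175) width 78
```

>>> send_rows:
  rows:
    - {"dx": 20,"dy": -50,"dz": 20,"hand": 85}
    - {"dx": 40,"dy": -100,"dz": 50,"hand": 85}
    - {"dx": 60,"dy": -150,"dz": 80,"hand": 85}
    - {"dx": 79,"dy": -193,"dz": 105,"hand": 85}
    - {"dx": 79,"dy": -193,"dz": 110,"hand": 85}

```text
$.rows[0]: bad value
```

```bash
python3 - <<'E'
from h import *
f=grab("wrist","w2");print(f["s"]["ee_pos"],f["s"]["clock"])
for c in blobs(cv2.inRange(f["hsv"],(80,80,40),(95,255,255)),(0,0,640,400),200): print(c.reshape(-1,2).mean(0),rnd(f,c,.075,.033))
E
```

```text
[ 6.24965178e-01 -2.79136541e-05  2.31246830e-01] 0.45
[139.85477178  98.94190871] (431,78) width 65
```

View pics/w2.png

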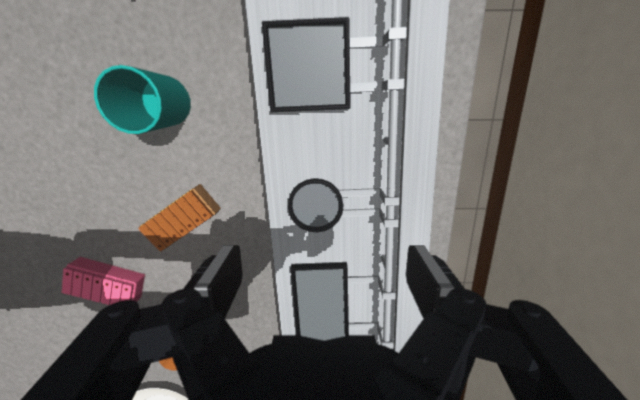

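The move was refused, so the picture shows the unchanged start view, with the cup at (140,99). I'll send all the keys.

>>> send_rows:
  rows:
    - {"dx": 20,"dy": -50,"dz": 20,"rx": 0,"ry": 0,"rz": 0,"hand": 85}
    - {"dx": 40,"dy": -100,"dz": 50,"rx": 0,"ry": 0,"rz": 0,"hand": 85}
    - {"dx": 60,"dy": -150,"dz": 80,"rx": 0,"ry": 0,"rz": 0,"hand": 85}
    - {"dx": 79,"dy": -193,"dz": 105,"rx": 0,"ry": 0,"rz": 0,"hand": 85}
    - {"dx": 79,"dy": -193,"dz": 110,"rx": 0,"ry": 0,"rz": 0,"hand": 85}

```text
clock: 1.12
ee_pos: [0.427, 0.0801, 0.1183]
eef_rot: [[-0.002, 1.0, -0.006], [1.0, 0.002, 0.0], [0.0, -0.006, -1.0]]
force: [0.3, -0.4, 0.9]
gripper_width: 0.085
```

```bash
python3 - <<'E'
from h import *
f=grab("wrist","w3");print(f["s"]["ee_pos"],f["s"]["eef_rot"].round(3),f["s"]["clock"])
for c in blobs(cv2.inRange(f["hsv"],(80,80,40),(95,255,255)),(0,0,640,400),200): print(c.reshape(-1,2).mean(0),rnd(f,c,.075,.033))
E
```

```text
[0.42703186 0.08005302 0.11830383] [[-0.002  1.    -0.006]
 [ 1.     0.002  0.   ]
 [ 0.    -0.006 -1.   ]] 1.125
[326.73507463 211.44776119] (429,80) width 65
```

View pics/w3.png

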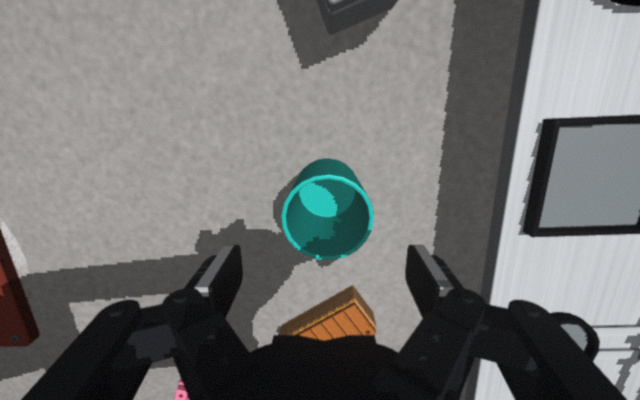

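Wrist view: the cup rim is centred at about (327,217), with the fingertips either side at (222,265) and (425,265). The cup measures (429,80) mm, so it sits under the TCP. Descending and closing.

>>> send_rows:
  rows:
    - {"dx": 0,"dy": 0,"dz": 40,"rx": 0,"ry": 0,"rz": 0,"hand": 85}
    - {"dx": 0,"dy": 0,"dz": 78,"rx": 0,"ry": 0,"rz": 0,"hand": 85}
    - {"dx": 0,"dy": 0,"dz": 78,"rx": 0,"ry": 0,"rz": 0,"hand": 85}
    - {"dx": 0,"dy": 0,"dz": 78,"rx": 0,"ry": 0,"rz": 0,"hand": 55}
    - {"dx": 0,"dy": 0,"dz": 78,"rx": 0,"ry": 0,"rz": 0,"hand": 55}

```text
clock: 1.8
ee_pos: [0.4343, 0.0789, 0.0457]
eef_rot: [[0.0, 1.0, 0.004], [1.0, -0.0, -0.0], [-0.0, 0.004, -1.0]]
force: [-1.0, -0.0, 3.1]
gripper_width: 0.063
```

>>> send_rows:
  rows:
    - {"dx": 0,"dy": 0,"dz": 0,"rx": 0,"ry": 0,"rz": 0,"hand": 55}
    - {"dx": 0,"dy": 0,"dz": 0,"rx": 0,"ry": 0,"rz": 0,"hand": 55}
    - {"dx": 0,"dy": 0,"dz": -20,"rx": 0,"ry": 0,"rz": 0,"hand": 55}
    - {"dx": 0,"dy": 0,"dz": -60,"rx": 0,"ry": 0,"rz": 0,"hand": 55}
    - {"dx": 0,"dy": 0,"dz": -100,"rx": 0,"ry": 0,"rz": 0,"hand": 55}

```text
clock: 2.42
ee_pos: [0.4323, 0.079, 0.1453]
eef_rot: [[0.0, 1.0, 0.001], [1.0, -0.0, 0.0], [0.0, 0.001, -1.0]]
force: [1.9, 0.4, -1.4]
gripper_width: 0.0629
```

>>> send_rows:
  rows:
    - {"dx": 40,"dy": 40,"dz": -15,"rx": 0,"ry": 0,"rz": 0,"hand": 55}
    - {"dx": 80,"dy": 80,"dz": -15,"rx": 0,"ry": 0,"rz": 0,"hand": 55}
    - {"dx": 125,"dy": 125,"dz": -15,"rx": 0,"ry": 0,"rz": 0,"hand": 55}
    - {"dx": 172,"dy": 172,"dz": -15,"rx": 0,"ry": 0,"rz": 0,"hand": 55}
    - {"dx": 172,"dy": 176,"dz": -15,"rx": 0,"ry": 0,"rz": 0,"hand": 55}

```text
clock: 3.05
ee_pos: [0.6098, 0.2538, 0.1578]
eef_rot: [[-0.002, 1.0, 0.001], [1.0, 0.002, 0.001], [0.001, 0.001, -1.0]]
force: [0.2, -0.4, -0.8]
gripper_width: 0.0625
```

```bash
python3 - <<'E'
from h import *
f=grab("wrist");s=grab("scene","s4");print(s["s"]["ee_pos"],s["s"]["clock"])
for c in blobs(cv2.inRange(s["hsv"],(80,80,40),(95,255,255)),(0,0,640,400),100): print(rnd(s,c,s["s"]["ee_pos"][2]-.043+.075,.033))
a=f["bgr"];b=s["bgr"][160:320,200:520]
cv2.imwrite("pics/c4.png",np.vstack([cv2.resize(a,(480,300)),cv2.resize(b,(480,240))]))
E
```

```text
[0.60952032 0.25262302 0.15812082] 3.1
(615,233) width 28
```

View pics/c4.png

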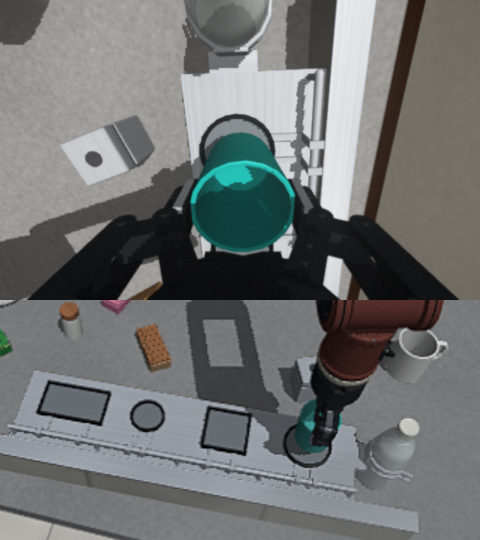

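The top crop shows the cup held upright, its foot inside the large ring at about (238,145). The tin is at (105,150), turned. The bottom crop shows the cup over the large holder. Lowering slowly.

>>> send_rows:
  rows:
    - {"dx": -2,"dy": -3,"dz": 15,"rx": 0,"ry": 0,"rz": 0,"hand": 55}
    - {"dx": -2,"dy": -3,"dz": 28,"rx": 0,"ry": 0,"rz": 0,"hand": 55}
    - {"dx": -2,"dy": -3,"dz": 34,"rx": 0,"ry": 0,"rz": 0,"hand": 55}
    - {"dx": -2,"dy": -3,"dz": 37,"rx": 0,"ry": 0,"rz": 0,"hand": 55}
    - {"dx": -2,"dy": -3,"dz": 38,"rx": 0,"ry": 0,"rz": 0,"hand": 55}

```text
clock: 3.78
ee_pos: [0.6051, 0.2489, 0.1204]
eef_rot: [[0.0, 1.0, 0.0], [1.0, -0.0, 0.0], [0.0, 0.0, -1.0]]
force: [-0.2, 0.6, -1.0]
gripper_width: 0.0628
```

```bash
python3 - <<'E'
from h import *
print(ctrl.get_state()["force"])
f=grab("wrist","w5");d=grab("side");print(f["s"]["ee_pos"],f["s"]["force"])
for c in blobs(cv2.inRange(f["hsv"],(80,80,40),(95,255,255)),(0,0,640,400),100): print(rnd(f,c,f["s"]["ee_pos"][2]-.043+.075,.033))
cv2.imwrite("pics/c5.png",np.hstack([f["bgr"][100:350,180:460],cv2.resize(d["bgr"][90:190,280:400],(300,250))]))
E
```

```text
[-0.1769823   0.57809106 -1.00374596]
[0.60508016 0.24890007 0.12039793] [-0.1769823   0.57809106 -1.00374596]
(605,252) width 62
```

View pics/c5.png

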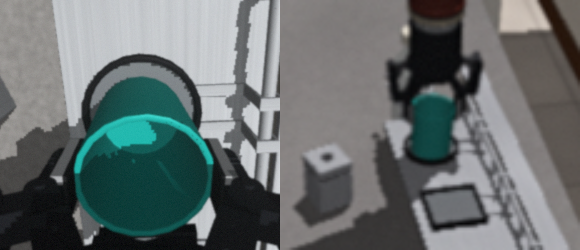

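The cup sits inside the ring, with grey floor visible evenly round it. There is no contact yet, so I'll lower the last few mm and check the force.

>>> send_rows:
  rows:
    - {"dx": 0,"dy": 0,"dz": 1,"rx": 0,"ry": 0,"rz": 0,"hand": 55}
    - {"dx": 0,"dy": 0,"dz": 2,"rx": 0,"ry": 0,"rz": 0,"hand": 55}
    - {"dx": 0,"dy": 0,"dz": 2.5,"rx": 0,"ry": 0,"rz": 0,"hand": 55}
    - {"dx": 0,"dy": 0,"dz": 3,"rx": 0,"ry": 0,"rz": 0,"hand": 55}
    - {"dx": 0,"dy": 0,"dz": 3,"rx": 0,"ry": 0,"rz": 0,"hand": 55}

```text
clock: 4.5
ee_pos: [0.6054, 0.2494, 0.1198]
eef_rot: [[-0.0, 1.0, 0.001], [1.0, 0.0, 0.0], [0.0, 0.001, -1.0]]
force: [-5.0, -0.9, 9.0]
gripper_width: 0.0627
```

Contact came at TCP z=119.8. The grasp was at 45.7, which puts the foot at 74 mm, the holder floor. Releasing and rising.

>>> send_rows:
  rows:
    - {"dx": 0,"dy": 0,"dz": -1,"rx": 0,"ry": 0,"rz": 0,"hand": 70}
    - {"dx": 0,"dy": 0,"dz": -1,"rx": 0,"ry": 0,"rz": 0,"hand": 82}
    - {"dx": 0,"dy": 0,"dz": -1,"rx": 0,"ry": 0,"rz": 0,"hand": 85}
    - {"dx": 0,"dy": 0,"dz": -20,"rx": 0,"ry": 0,"rz": 0,"hand": 85}
    - {"dx": 0,"dy": 0,"dz": -70,"rx": 0,"ry": 0,"rz": 0,"hand": 85}

```text
clock: 5.12
ee_pos: [0.603, 0.2484, 0.1855]
eef_rot: [[0.0, 1.0, -0.006], [1.0, -0.0, -0.002], [-0.002, -0.006, -1.0]]
force: [0.1, 0.7, 0.6]
gripper_width: 0.0847
```

```bash
python3 - <<'E'
from h import *
f=grab("wrist","w6");print(f["s"]["ee_pos"],f["s"]["force"],f["s"]["gripper_width"])
for c in blobs(cv2.inRange(f["hsv"],(80,80,40),(95,255,255)),(0,0,640,400),100): print(rnd(f,c,.149,.033))
f=grab("side")
for c in blobs(cv2.inRange(f["hsv"],(80,80,40),(95,255,255)),(0,0,640,400),100): print(rnd(f,c,.149,.033))
E
```

```text
[0.60303622 0.24840802 0.18554868] [0.13836096 0.65272801 0.55348527] 0.08474014227205809
(603,251) width 65
(600,247) width 59
```

View pics/w6.png

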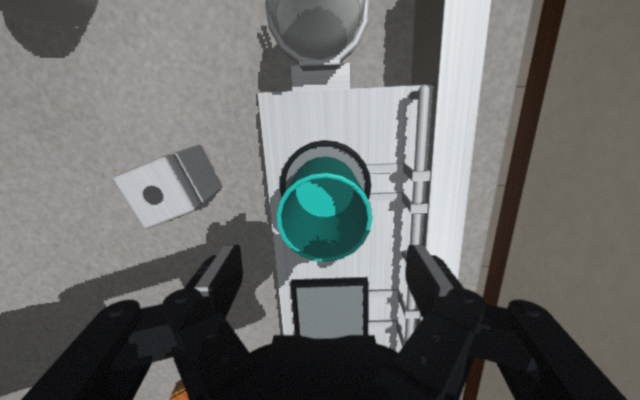

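The cup stands in its ring, rim at (325,217). The tin's top face has corners near (115,180), (178,153), (208,207) and (146,228). On to the jar.

```bash
python3 - <<'E'
from h import *
f=grab("wrist")
c=np.array([(115,180),(178,153),(208,207),(146,228)]);p=cast(f,c,.08)*1000;print(p.round(),p.mean(0)); print(rect(f,c,.08))
E
```

```text
[[417. 259.]
 [479. 284.]
 [500. 232.]
 [437. 210.]] [458.21192155 246.07268835]
c(458,246) size(67,56) ang 21
```

>>> send_rows:
  rows:
    - {"dx": -50,"dy": -20,"dz": 0,"rx": 0,"ry": 0,"rz": 0,"hand": 85}
    - {"dx": -105,"dy": -40,"dz": 0,"rx": 0,"ry": 0,"rz": 0,"hand": 85}
    - {"dx": -160,"dy": -60,"dz": 0,"rx": 0,"ry": 0,"rz": 0,"hand": 85}
    - {"dx": -215,"dy": -80,"dz": 0,"rx": 0,"ry": 0,"rz": 0,"hand": 85}
    - {"dx": -270,"dy": -100,"dz": 0,"rx": 0,"ry": 0,"rz": 0,"hand": 85}

```text
clock: 5.9
ee_pos: [0.504, -0.0225, 0.1874]
eef_rot: [[-0.0, 1.0, 0.0], [1.0, 0.0, -0.0], [-0.0, 0.0, -1.0]]
force: [0.2, 0.2, 0.4]
gripper_width: 0.085
```

>>> send_rows:
  rows:
    - {"dx": -55,"dy": -20,"dz": 0,"rx": 0,"ry": 0,"rz": 0,"hand": 85}
    - {"dx": -110,"dy": -40,"dz": 0,"rx": 0,"ry": 0,"rz": 0,"hand": 85}
    - {"dx": -165,"dy": -60,"dz": 0,"rx": 0,"ry": 0,"rz": 0,"hand": 85}
    - {"dx": -225,"dy": -77,"dz": 20,"rx": 0,"ry": 0,"rz": 0,"hand": 85}
    - {"dx": -225,"dy": -77,"dz": 50,"rx": 0,"ry": 0,"rz": 0,"hand": 85}

```text
clock: 6.52
ee_pos: [0.4275, -0.2505, 0.1383]
eef_rot: [[0.005, 1.0, 0.003], [1.0, -0.005, -0.003], [-0.003, 0.003, -1.0]]
force: [0.4, 1.2, -0.1]
gripper_width: 0.0848
```

```bash
python3 - <<'E'
from h import *
f=grab("wrist","w7");print(f["s"]["ee_pos"],f["s"]["joint_positions"].round(2))
for c in blobs(cv2.inRange(f["hsv"],(5,120,60),(18,255,255)),(0,0,640,400),100): print(c.reshape(-1,2).mean(0),rnd(f,c,.082,.019))
E
```

```text
[ 0.427549   -0.25047328  0.13833892] [-0.69 -0.    1.95 -0.    1.19 -0.68]
[319.44927536 203.16666667] (425,-246) width 36
[298.928   7.936] (418,-130) width 30
```

View pics/w7.png

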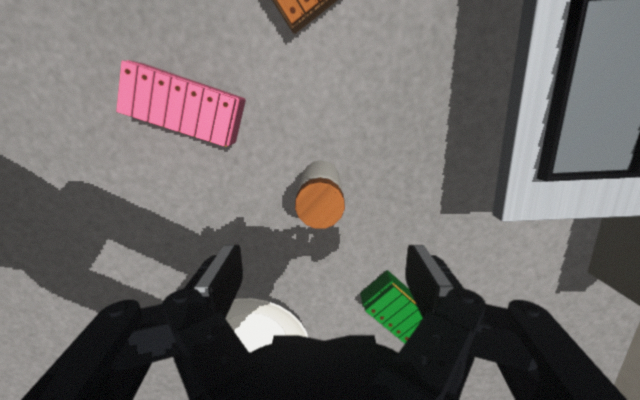

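The lid is at (320,203), between the fingers and clear of the pink box (180,105) and the green one (395,305). Grasping.

>>> send_rows:
  rows:
    - {"dx": 0,"dy": -2,"dz": 45,"rx": 0,"ry": 0,"rz": 0,"hand": 85}
    - {"dx": 0,"dy": -2,"dz": 94,"rx": 0,"ry": 0,"rz": 0,"hand": 85}
    - {"dx": 0,"dy": -2,"dz": 94,"rx": 0,"ry": 0,"rz": 0,"hand": 75}
    - {"dx": 0,"dy": -2,"dz": 94,"rx": 0,"ry": 0,"rz": 0,"hand": 45}
    - {"dx": 0,"dy": -2,"dz": 94,"rx": 0,"ry": 0,"rz": 0,"hand": 30}

```text
clock: 7.2
ee_pos: [0.4277, -0.2471, 0.046]
eef_rot: [[-0.001, 1.0, 0.003], [1.0, 0.001, -0.003], [-0.003, 0.003, -1.0]]
force: [0.2, -0.0, 1.1]
gripper_width: 0.0401
```

>>> send_rows:
  rows:
    - {"dx": 0,"dy": 0,"dz": 0,"rx": 0,"ry": 0,"rz": 0,"hand": 30}
    - {"dx": 0,"dy": 0,"dz": 0,"rx": 0,"ry": 0,"rz": 0,"hand": 30}
    - {"dx": 0,"dy": 0,"dz": 0,"rx": 0,"ry": 0,"rz": 0,"hand": 30}
    - {"dx": 0,"dy": 0,"dz": 0,"rx": 0,"ry": 0,"rz": 0,"hand": 30}
    - {"dx": 0,"dy": 0,"dz": 0,"rx": 0,"ry": 0,"rz": 0,"hand": 30}

```text
clock: 7.82
ee_pos: [0.4275, -0.2472, 0.046]
eef_rot: [[-0.0, 1.0, 0.003], [1.0, 0.0, -0.003], [-0.003, 0.003, -1.0]]
force: [-1.2, 1.0, 5.1]
gripper_width: 0.037
```

>>> send_rows:
  rows:
    - {"dx": 0,"dy": 0,"dz": -20,"rx": 0,"ry": 0,"rz": 0,"hand": 30}
    - {"dx": 0,"dy": 0,"dz": -70,"rx": 0,"ry": 0,"rz": 0,"hand": 30}
    - {"dx": 20,"dy": 18,"dz": -110,"rx": 0,"ry": 0,"rz": 0,"hand": 30}
    - {"dx": 60,"dy": 52,"dz": -110,"rx": 0,"ry": 0,"rz": 0,"hand": 30}
    - {"dx": 100,"dy": 88,"dz": -110,"rx": 0,"ry": 0,"rz": 0,"hand": 30}

```text
clock: 8.45
ee_pos: [0.5158, -0.1456, 0.1561]
eef_rot: [[0.001, 1.0, 0.004], [1.0, -0.001, -0.002], [-0.002, 0.004, -1.0]]
force: [0.3, -1.3, -1.9]
gripper_width: 0.0365
```

>>> send_rows:
  rows:
    - {"dx": 40,"dy": 35,"dz": 0,"rx": 0,"ry": 0,"rz": 0,"hand": 30}
    - {"dx": 85,"dy": 75,"dz": 0,"rx": 0,"ry": 0,"rz": 0,"hand": 30}
    - {"dx": 115,"dy": 100,"dz": 0,"rx": 0,"ry": 0,"rz": 0,"hand": 30}
    - {"dx": 115,"dy": 100,"dz": 20,"rx": 0,"ry": 0,"rz": 0,"hand": 30}
    - {"dx": 115,"dy": 100,"dz": 26,"rx": 0,"ry": 0,"rz": 0,"hand": 30}

```text
clock: 9.07
ee_pos: [0.6125, -0.0309, 0.1258]
eef_rot: [[-0.001, 1.0, -0.003], [1.0, 0.001, 0.0], [0.0, -0.003, -1.0]]
force: [-0.8, -0.2, -1.3]
gripper_width: 0.0368
```

```bash
python3 - <<'E'
from h import *
f=grab("wrist");d=grab("side");print(f["s"]["ee_pos"],f["s"]["force"],f["s"]["gripper_width"])
for c in blobs(cv2.inRange(f["hsv"],(5,120,60),(18,255,255)),(180,0,460,400),100): print(c.reshape(-1,2).mean(0),rnd(f,c,f["s"]["ee_pos"][2]+.036,.019))
cv2.imwrite("pics/c8.png",np.hstack([cv2.resize(f["bgr"][80:330,180:480],(480,400)),cv2.resize(d["bgr"][140:260,310:430],(320,400))]))
E
```

```text
[ 0.6124679  -0.03094697  0.12579153] [-0.78170251 -0.19804606 -1.31377852] 0.03682643787540035
[323.86122449 278.24897959] (613,-28) width 36
[183.11666667 214.81666667] (567,13) width 8
```

View pics/c8.png

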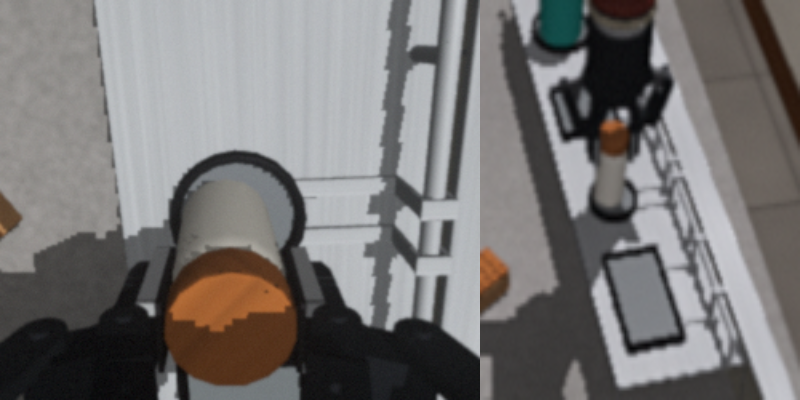

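The jar hangs upright over the small ring, foot centre at about (228,190) against ring centre (238,205). I'll shift +3 mm in x and lower.

>>> send_rows:
  rows:
    - {"dx": 0,"dy": 3.5,"dz": 0,"rx": 0,"ry": 0,"rz": 0,"hand": 30}
    - {"dx": 0,"dy": 3.5,"dz": 3,"rx": 0,"ry": 0,"rz": 0,"hand": 30}
    - {"dx": 0,"dy": 3.5,"dz": 5,"rx": 0,"ry": 0,"rz": 0,"hand": 30}
    - {"dx": 0,"dy": 3.5,"dz": 6,"rx": 0,"ry": 0,"rz": 0,"hand": 30}
    - {"dx": 0,"dy": 3.5,"dz": 6.5,"rx": 0,"ry": 0,"rz": 0,"hand": 30}

```text
clock: 9.8
ee_pos: [0.6174, -0.031, 0.1207]
eef_rot: [[0.0, 1.0, -0.0], [1.0, -0.0, 0.0], [0.0, -0.0, -1.0]]
force: [0.2, 0.3, -2.1]
gripper_width: 0.0366
```

>>> send_rows:
  rows:
    - {"dx": 0,"dy": -1,"dz": 0.5,"rx": 0,"ry": 0,"rz": 0,"hand": 30}
    - {"dx": 0,"dy": -1,"dz": 1,"rx": 0,"ry": 0,"rz": 0,"hand": 30}
    - {"dx": 0,"dy": -1,"dz": 1.5,"rx": 0,"ry": 0,"rz": 0,"hand": 30}
    - {"dx": 0,"dy": -1,"dz": 2,"rx": 0,"ry": 0,"rz": 0,"hand": 30}
    - {"dx": 0,"dy": -1,"dz": 2,"rx": 0,"ry": 0,"rz": 0,"hand": 30}

```text
clock: 10.42
ee_pos: [0.6166, -0.031, 0.1201]
eef_rot: [[-0.0, 1.0, 0.0], [1.0, 0.0, -0.0], [-0.0, 0.0, -1.0]]
force: [-4.5, 1.4, 7.0]
gripper_width: 0.0368
```

Floor contact at 120.1, as expected. Release, rise and head for the tin.

>>> send_rows:
  rows:
    - {"dx": 0,"dy": 0,"dz": -1,"rx": 0,"ry": 0,"rz": 0,"hand": 50}
    - {"dx": 0,"dy": 0,"dz": -1,"rx": 0,"ry": 0,"rz": 0,"hand": 70}
    - {"dx": 0,"dy": 0,"dz": -1,"rx": 0,"ry": 0,"rz": 0,"hand": 82}
    - {"dx": 0,"dy": 0,"dz": -25,"rx": 0,"ry": 0,"rz": 0,"hand": 85}
    - {"dx": 0,"dy": 0,"dz": -75,"rx": 0,"ry": 0,"rz": 0,"hand": 85}

```text
clock: 11.05
ee_pos: [0.6144, -0.0307, 0.1913]
eef_rot: [[0.0, 1.0, -0.006], [1.0, -0.0, 0.001], [0.001, -0.006, -1.0]]
force: [0.1, 1.1, 0.0]
gripper_width: 0.0852
```

```bash
python3 - <<'E'
from h import *
f=grab("wrist");print(f["s"]["ee_pos"],f["s"]["force"],f["s"]["gripper_width"])
for c in blobs(cv2.inRange(f["hsv"],(5,120,60),(18,255,255)),(180,0,460,400),100): print(c.reshape(-1,2).mean(0),rnd(f,c,.156,.019))
print(rnd(f,blobs(cv2.inRange(f["hsv"],(0,0,0),(180,255,50)),(240,100,420,235),100)[0],.08,.031))
E
```

```text
[ 0.61442703 -0.03069127  0.19127016] [0.12610939 1.14515688 0.04819752] 0.08521798884912256
[324.03896104 218.57792208] (615,-29) width 36
[192.33571429 194.56428571] (527,-10) width 25
(616,-17) width 59
```

>>> send_rows:
  rows:
    - {"dx": 30,"dy": -17,"dz": 0,"rx": 0,"ry": 0,"rz": 0,"hand": 85}
    - {"dx": 80,"dy": -47,"dz": 0,"rx": 0,"ry": 0,"rz": 0,"hand": 85}
    - {"dx": 130,"dy": -77,"dz": 0,"rx": 0,"ry": 0,"rz": 0,"hand": 85}
    - {"dx": 180,"dy": -107,"dz": 0,"rx": 0,"ry": 0,"rz": 0,"hand": 85}
    - {"dx": 230,"dy": -137,"dz": 0,"rx": 0,"ry": 0,"rz": 0,"hand": 85}

```text
clock: 11.72
ee_pos: [0.4786, 0.2004, 0.1939]
eef_rot: [[0.0, 1.0, 0.001], [1.0, -0.0, 0.0], [0.0, 0.001, -1.0]]
force: [0.8, 0.3, -0.3]
gripper_width: 0.0851
```

>>> send_rows:
  rows:
    - {"dx": 30,"dy": -20,"dz": 20,"rx": 0,"ry": 0,"rz": 0,"hand": 85}
    - {"dx": 30,"dy": -20,"dz": 45,"rx": 0,"ry": 0,"rz": 0,"hand": 85}
    - {"dx": 30,"dy": -20,"dz": 45,"rx": 0,"ry": 0,"rz": 0,"hand": 85}
    - {"dx": 30,"dy": -20,"dz": 45,"rx": 0,"ry": 0,"rz": 0,"hand": 85}
    - {"dx": 30,"dy": -20,"dz": 45,"rx": 0,"ry": 0,"rz": 0,"hand": 85}

```text
clock: 12.35
ee_pos: [0.4607, 0.2288, 0.1501]
eef_rot: [[0.001, 1.0, 0.002], [1.0, -0.001, 0.001], [0.001, 0.002, -1.0]]
force: [0.4, -0.4, 0.5]
gripper_width: 0.0847
```

```bash
python3 - <<'E'
from h import *
f=grab("wrist","w9");print(f["s"]["ee_pos"])
g=f["hsv"][:,:,2]
for t in (150,165,180,195):
    for c in blobs((g>t).astype(np.uint8)*255,(180,60,460,330),1500)[:2]: print(t,c.reshape(-1,2).min(0),c.reshape(-1,2).max(0),rect(f,c,.08))
cv2.imwrite("pics/c9.png",cv2.resize(f["bgr"][60:340,160:500],(680,560)))
E
```

```text
[0.46068247 0.22882619 0.15010909]
150 [180  60] [396 329] c(428,220) size(227,175) ang 90
150 [432  61] [459 189] c(552,287) size(18,91) ang 3
165 [260 141] [347 224] c(447,245) size(53,54) ang 21
165 [433  62] [459 189] c(553,287) size(18,91) ang 2
180 [261 141] [347 223] c(447,246) size(53,53) ang 21
180 [433  62] [459 189] c(553,287) size(17,91) ang 3
195 [262 142] [346 222] c(446,246) size(51,51) ang 21
195 [433  62] [459 187] c(553,288) size(17,89) ang 3
```

View pics/c9.png

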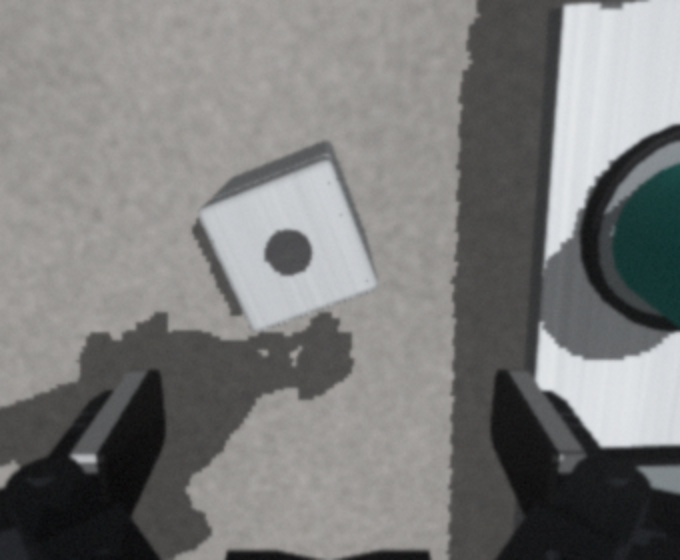

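Tin top: centre (447,246) mm, sides at 21°, measured 53 mm against 56. Jaws turn 21° (rz −0.37).

>>> send_rows:
  rows:
    - {"dx": 9,"dy": -7,"dz": 0,"rx": 0,"ry": 0,"rz": -0.18,"hand": 85}
    - {"dx": 17,"dy": -14,"dz": 0,"rx": 0,"ry": 0,"rz": -0.36,"hand": 85}
    - {"dx": 17,"dy": -14,"dz": 20,"rx": 0,"ry": 0,"rz": -0.37,"hand": 85}
    - {"dx": 17,"dy": -14,"dz": 30,"rx": 0,"ry": 0,"rz": -0.37,"hand": 85}
    - {"dx": 17,"dy": -14,"dz": 30,"rx": 0,"ry": 0,"rz": -0.37,"hand": 85}

```text
clock: 13.02
ee_pos: [0.4451, 0.2456, 0.1182]
eef_rot: [[-0.361, 0.933, -0.001], [0.933, 0.361, -0.001], [0.0, -0.002, -1.0]]
force: [-0.4, -0.3, 0.2]
gripper_width: 0.0849
```

```bash
python3 - <<'E'
from h import *
f=grab("wrist");print(f["s"]["ee_pos"],f["s"]["eef_rot"].round(3))
g=f["hsv"][:,:,2]
for t in (165,180,195):
    for c in blobs((g>t).astype(np.uint8)*255,(230,60,420,330),1500)[:2]: print(t,c.reshape(-1,2).min(0),c.reshape(-1,2).max(0),rect(f,c,.08))
E
```

```text
[0.44512891 0.24555364 0.11823599] [[-0.361  0.933 -0.001]
 [ 0.933  0.361 -0.001]
 [ 0.    -0.002 -1.   ]]
165 [230  60] [419 230] c(427,288) size(121,108) ang 21
165 [241 247] [344 329] c(444,185) size(77,72) ang 21
180 [285 184] [364 229] c(442,255) size(53,32) ang 21
195 [286 184] [364 229] c(443,255) size(52,32) ang 21
```

>>> send_rows:
  rows:
    - {"dx": 0,"dy": 0,"dz": 40,"rx": 0,"ry": 0,"rz": 0,"hand": 85}
    - {"dx": 0,"dy": 0,"dz": 75,"rx": 0,"ry": 0,"rz": 0,"hand": 85}
    - {"dx": 0,"dy": 0,"dz": 75,"rx": 0,"ry": 0,"rz": 0,"hand": 78}
    - {"dx": 0,"dy": 0,"dz": 75,"rx": 0,"ry": 0,"rz": 0,"hand": 60}
    - {"dx": 0,"dy": 0,"dz": 75,"rx": 0,"ry": 0,"rz": 0,"hand": 45}

```text
clock: 13.7
ee_pos: [0.4473, 0.2467, 0.0461]
eef_rot: [[-0.362, 0.932, 0.004], [0.932, 0.362, 0.001], [-0.0, 0.004, -1.0]]
force: [0.6, 0.2, -2.3]
gripper_width: 0.0553
```

>>> send_rows:
  rows:
    - {"dx": 0,"dy": 0,"dz": 0,"rx": 0,"ry": 0,"rz": 0,"hand": 45}
    - {"dx": 0,"dy": 0,"dz": 0,"rx": 0,"ry": 0,"rz": 0,"hand": 45}
    - {"dx": 0,"dy": 0,"dz": 0,"rx": 0,"ry": 0,"rz": 0,"hand": 45}
    - {"dx": 0,"dy": 0,"dz": 0,"rx": 0,"ry": 0,"rz": 0,"hand": 45}
    - {"dx": 0,"dy": 0,"dz": 0,"rx": 0,"ry": 0,"rz": 0,"hand": 45}

```text
clock: 14.32
ee_pos: [0.4473, 0.2466, 0.0461]
eef_rot: [[-0.362, 0.932, 0.004], [0.932, 0.362, 0.001], [-0.0, 0.004, -1.0]]
force: [-0.3, 0.6, 7.3]
gripper_width: 0.0552
```

>>> send_rows:
  rows:
    - {"dx": 0,"dy": 0,"dz": -20,"rx": 0,"ry": 0,"rz": 0,"hand": 45}
    - {"dx": 0,"dy": 0,"dz": -65,"rx": 0,"ry": 0,"rz": 0,"hand": 45}
    - {"dx": 0,"dy": 0,"dz": -110,"rx": 0,"ry": 0,"rz": 0.1,"hand": 45}
    - {"dx": 0,"dy": 0,"dz": -110,"rx": 0,"ry": 0,"rz": 0.22,"hand": 45}
    - {"dx": 0,"dy": 0,"dz": -110,"rx": 0,"ry": 0,"rz": 0.325,"hand": 45}

```text
clock: 14.95
ee_pos: [0.4459, 0.2462, 0.1552]
eef_rot: [[-0.041, 0.999, 0.002], [0.999, 0.041, 0.001], [0.001, 0.002, -1.0]]
force: [-0.3, -0.4, -3.0]
gripper_width: 0.055
```

>>> send_rows:
  rows:
    - {"dx": -40,"dy": 43,"dz": 0,"rx": 0,"ry": 0,"rz": 0,"hand": 45}
    - {"dx": -80,"dy": 87,"dz": 0,"rx": 0,"ry": 0,"rz": 0,"hand": 45}
    - {"dx": -120,"dy": 130,"dz": 0,"rx": 0,"ry": 0,"rz": 0,"hand": 45}
    - {"dx": -145,"dy": 158,"dz": 0,"rx": 0,"ry": 0,"rz": 0,"hand": 45}
    - {"dx": -145,"dy": 158,"dz": 20,"rx": 0,"ry": 0,"rz": 0,"hand": 45}

```text
clock: 15.58
ee_pos: [0.6133, 0.106, 0.1357]
eef_rot: [[-0.042, 0.999, 0.006], [0.999, 0.042, -0.0], [-0.0, 0.005, -1.0]]
force: [-0.5, 0.5, -2.3]
gripper_width: 0.0553
```

```bash
python3 - <<'E'
from h import *
f=grab("wrist");d=grab("scene");print(f["s"]["ee_pos"],f["s"]["eef_rot"].round(3),f["s"]["gripper_width"])
cv2.imwrite("pics/c10.png",np.hstack([cv2.resize(f["bgr"][60:330,160:500],(480,400)),cv2.resize(d["bgr"][180:280,280:400],(320,400))]))
E
```

```text
[0.6133449  0.1059973  0.13571379] [[-0.042  0.999  0.006]
 [ 0.999  0.042 -0.   ]
 [-0.     0.005 -1.   ]] 0.05531193505246139
```

View pics/c10.png

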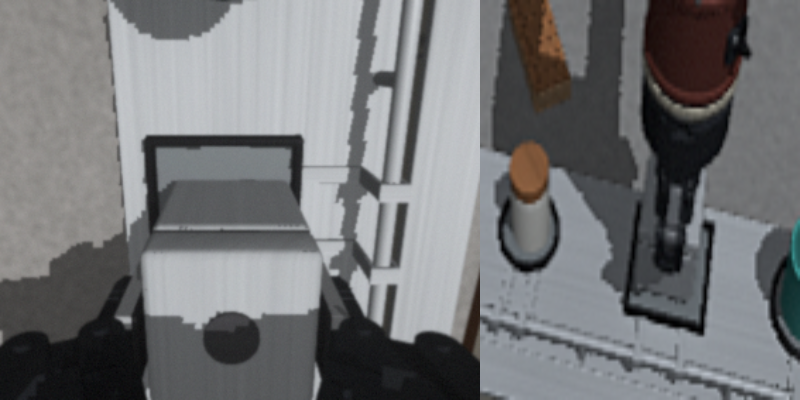

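The tin is square to its holder; foot centre column is about 230 against holder 224, so it needs about −3 mm in x and +3 in y. The jar and cup stand in their rings. Lowering.

>>> send_rows:
  rows:
    - {"dx": 3,"dy": -2.5,"dz": 0,"rx": 0,"ry": 0,"rz": 0,"hand": 45}
    - {"dx": 3,"dy": -2.5,"dz": 7,"rx": 0,"ry": 0,"rz": 0,"hand": 45}
    - {"dx": 3,"dy": -2.5,"dz": 11,"rx": 0,"ry": 0,"rz": 0,"hand": 45}
    - {"dx": 3,"dy": -2.5,"dz": 13,"rx": 0,"ry": 0,"rz": 0,"hand": 45}
    - {"dx": 3,"dy": -2.5,"dz": 14,"rx": 0,"ry": 0,"rz": 0,"hand": 45}

```text
clock: 16.3
ee_pos: [0.6071, 0.1113, 0.1201]
eef_rot: [[-0.045, 0.999, -0.0], [0.999, 0.045, 0.0], [0.0, -0.0, -1.0]]
force: [-4.5, 1.4, 4.7]
gripper_width: 0.0549
```

>>> send_rows:
  rows:
    - {"dx": 0,"dy": 0,"dz": 0.5,"rx": 0,"ry": 0,"rz": 0,"hand": 45}
    - {"dx": 0,"dy": 0,"dz": 1,"rx": 0,"ry": 0,"rz": 0,"hand": 45}
    - {"dx": 0,"dy": 0,"dz": 1.5,"rx": 0,"ry": 0,"rz": 0,"hand": 45}
    - {"dx": 0,"dy": 0,"dz": 2,"rx": 0,"ry": 0,"rz": 0,"hand": 45}
    - {"dx": 0,"dy": 0,"dz": 2,"rx": 0,"ry": 0,"rz": 0,"hand": 45}

```text
clock: 16.92
ee_pos: [0.6072, 0.1113, 0.1201]
eef_rot: [[-0.045, 0.999, 0.0], [0.999, 0.045, 0.0], [0.0, 0.0, -1.0]]
force: [-8.4, 0.6, 13.5]
gripper_width: 0.0553
```

>>> send_rows:
  rows:
    - {"dx": 0,"dy": 0,"dz": -1.5,"rx": 0,"ry": 0,"rz": 0,"hand": 60}
    - {"dx": 0,"dy": 0,"dz": -1.5,"rx": 0,"ry": 0,"rz": 0,"hand": 75}
    - {"dx": 0,"dy": 0,"dz": -1.5,"rx": 0,"ry": 0,"rz": 0,"hand": 85}
    - {"dx": 0,"dy": 0,"dz": -25,"rx": 0,"ry": 0,"rz": 0,"hand": 85}
    - {"dx": 0,"dy": 0,"dz": -75,"rx": 0,"ry": 0,"rz": 0,"hand": 85}

```text
clock: 17.55
ee_pos: [0.6051, 0.1109, 0.1901]
eef_rot: [[-0.045, 0.999, -0.007], [0.999, 0.045, -0.0], [-0.0, -0.007, -1.0]]
force: [0.0, 0.2, 0.0]
gripper_width: 0.0853
```

>>> send_rows:
  rows:
    - {"dx": -40,"dy": -50,"dz": 0,"rx": 0,"ry": 0,"rz": 0,"hand": 85}
    - {"dx": -80,"dy": -95,"dz": 0,"rx": 0,"ry": 0,"rz": 0,"hand": 85}
    - {"dx": -120,"dy": -140,"dz": 0,"rx": 0,"ry": 0,"rz": 0,"hand": 85}
    - {"dx": -160,"dy": -180,"dz": 0,"rx": 0,"ry": 0,"rz": 0,"hand": 85}
    - {"dx": -160,"dy": -180,"dz": 20,"rx": 0,"ry": 0,"rz": 0,"hand": 85}

```text
clock: 18.18
ee_pos: [0.4341, -0.0596, 0.1742]
eef_rot: [[-0.041, 0.999, 0.004], [0.999, 0.041, -0.002], [-0.002, 0.004, -1.0]]
force: [0.6, 0.2, 0.3]
gripper_width: 0.0853
```

```bash
python3 - <<'E'
from h import *
f=grab("wrist","w11");print(f["s"]["ee_pos"],f["s"]["eef_rot"].round(3))
m=cv2.inRange(f["hsv"],(5,110,50),(20,255,255));m=cv2.morphologyEx(m,cv2.MORPH_CLOSE,np.ones((5,5)))
for c in blobs(m,(0,0,640,400),300): print(c.reshape(-1,2).mean(0),rect(f,c,.031),rect(f,c,.024))
s=grab("scene");cv2.imwrite("pics/c11.png",np.hstack([cv2.resize(f["bgr"],(512,320)),cv2.resize(s["bgr"][180:290,200:300],(288,320))]))
for c in blobs(cv2.inRange(s["hsv"],(5,110,50),(20,255,255)),(200,140,360,220),100): print(c.reshape(-1,2).mean(0),rect(s,c,.031),rect(s,c,.024))
E
```

```text
[ 0.4340748  -0.05955815  0.17416772] [[-0.041  0.999  0.004]
 [ 0.999  0.041 -0.002]
 [-0.002  0.004 -1.   ]]
[319.46575342 187.85844749] c(429,-70) size(94,46) ang 34 c(429,-72) size(96,47) ang 34
[610.20737327 196.34101382] c(736,-71) size(63,78) ang 21 c(743,-73) size(64,80) ang 21
[ 11.57446809 178.20744681] c(118,-70) size(53,25) ang 73 c(110,-72) size(54,26) ang 73
[301.6        189.45714286] c(435,-72) size(93,42) ang 34 c(430,-74) size(94,42) ang 34
```

View pics/w11.png

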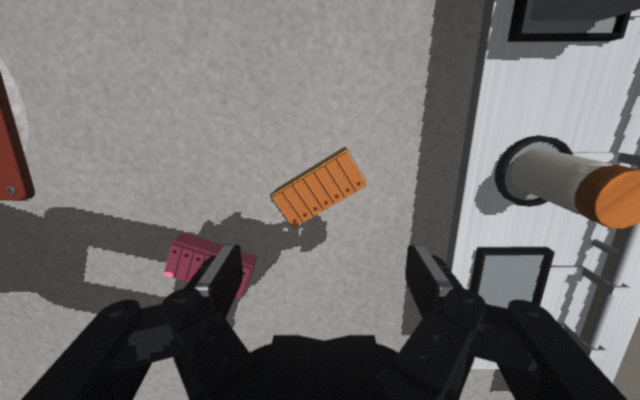

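The wooden box is at (320,188): (430,−71) mm, 94x46 mm, long axis 34°, in agreement with the scene view. The pink box at (215,265) is clear. Jaws turn by rz +1.02.

>>> send_rows:
  rows:
    - {"dx": -5,"dy": -2,"dz": 0,"rx": 0,"ry": 0,"rz": 0.18,"hand": 85}
    - {"dx": -11,"dy": -4,"dz": 0,"rx": 0,"ry": 0,"rz": 0.36,"hand": 85}
    - {"dx": -11,"dy": -4,"dz": 0,"rx": 0,"ry": 0,"rz": 0.54,"hand": 85}
    - {"dx": -11,"dy": -4,"dz": 0,"rx": 0,"ry": 0,"rz": 0.72,"hand": 85}
    - {"dx": -11,"dy": -4,"dz": 0,"rx": 0,"ry": 0,"rz": 0.88,"hand": 85}

```text
clock: 18.9
ee_pos: [0.4317, -0.0675, 0.1733]
eef_rot: [[0.744, 0.668, 0.0], [0.668, -0.744, -0.0], [0.0, 0.0, -1.0]]
force: [0.0, -0.3, -0.6]
gripper_width: 0.0852
```

>>> send_rows:
  rows:
    - {"dx": 0,"dy": 0,"dz": 20,"rx": 0,"ry": 0,"rz": 0.14,"hand": 85}
    - {"dx": 0,"dy": 0,"dz": 60,"rx": 0,"ry": 0,"rz": 0.14,"hand": 85}
    - {"dx": 0,"dy": 0,"dz": 90,"rx": 0,"ry": 0,"rz": 0.14,"hand": 85}
    - {"dx": 0,"dy": 0,"dz": 95,"rx": 0,"ry": 0,"rz": 0.14,"hand": 85}
    - {"dx": 0,"dy": 0,"dz": 95,"rx": 0,"ry": 0,"rz": 0.14,"hand": 85}

```text
clock: 19.52
ee_pos: [0.4317, -0.0678, 0.0785]
eef_rot: [[0.827, 0.562, 0.0], [0.562, -0.827, -0.0], [0.0, 0.0, -1.0]]
force: [0.9, 1.2, 0.3]
gripper_width: 0.0845
```

```bash
python3 - <<'E'
from h import *
f=grab("wrist","w12");print(f["s"]["ee_pos"],f["s"]["eef_rot"].round(3))
m=cv2.inRange(f["hsv"],(5,110,50),(20,255,255));m=cv2.morphologyEx(m,cv2.MORPH_CLOSE,np.ones((5,5)))
for c in blobs(m,(200,0,450,400),1000): print(c.reshape(-1,2).mean(0),c.reshape(-1,2).min(0),c.reshape(-1,2).max(0),rect(f,c,.031))
E
```

```text
[ 0.43174335 -0.06784392  0.07848203] [[ 0.827  0.562  0.   ]
 [ 0.562 -0.827 -0.   ]
 [ 0.     0.    -1.   ]]
[327.        211.8470255] [296 150] [358 275] c(433,-71) size(96,42) ang 34
```

View pics/w12.png

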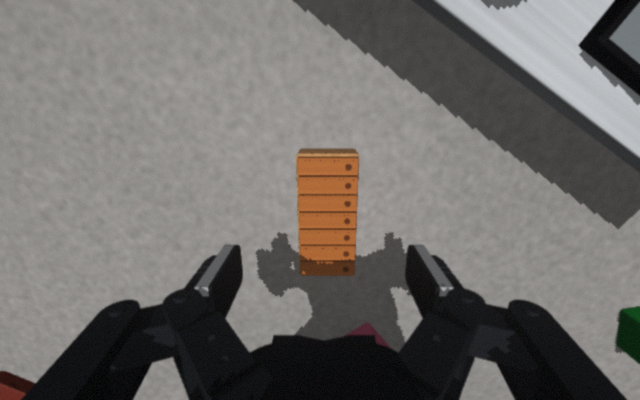

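The box is aligned with the jaws, centred at column 327 with the jaw centre at about 324; measured (433,−71). It needs dx −1, dy +3, then down to TCP about 10 mm.

>>> send_rows:
  rows:
    - {"dx": -1,"dy": 3,"dz": 30,"rx": 0,"ry": 0,"rz": 0,"hand": 85}
    - {"dx": -1,"dy": 3,"dz": 55,"rx": 0,"ry": 0,"rz": 0,"hand": 85}
    - {"dx": -1,"dy": 3,"dz": 66,"rx": 0,"ry": 0,"rz": 0,"hand": 80}
    - {"dx": -1,"dy": 3,"dz": 68,"rx": 0,"ry": 0,"rz": 0,"hand": 60}
    - {"dx": -1,"dy": 3,"dz": 68,"rx": 0,"ry": 0,"rz": 0,"hand": 40}

```text
clock: 20.2
ee_pos: [0.4329, -0.0713, 0.0108]
eef_rot: [[0.828, 0.561, 0.002], [0.561, -0.828, -0.001], [0.001, 0.001, -1.0]]
force: [-0.1, 0.2, 4.0]
gripper_width: 0.0451
```

>>> send_rows:
  rows:
    - {"dx": 0,"dy": 0,"dz": 0,"rx": 0,"ry": 0,"rz": 0,"hand": 34}
    - {"dx": 0,"dy": 0,"dz": 0,"rx": 0,"ry": 0,"rz": 0,"hand": 34}
    - {"dx": 0,"dy": 0,"dz": 0,"rx": 0,"ry": 0,"rz": 0,"hand": 34}
    - {"dx": 0,"dy": 0,"dz": 0,"rx": 0,"ry": 0,"rz": 0,"hand": 34}
    - {"dx": 0,"dy": 0,"dz": 0,"rx": 0,"ry": 0,"rz": 0,"hand": 34}

```text
clock: 20.82
ee_pos: [0.4334, -0.0715, 0.0112]
eef_rot: [[0.828, 0.561, 0.003], [0.561, -0.828, -0.001], [0.002, 0.002, -1.0]]
force: [-0.1, 0.6, 6.2]
gripper_width: 0.0425
```

>>> send_rows:
  rows:
    - {"dx": 0,"dy": 0,"dz": -20,"rx": 0,"ry": 0,"rz": 0,"hand": 34}
    - {"dx": 0,"dy": 0,"dz": -65,"rx": 0,"ry": 0,"rz": -0.15,"hand": 34}
    - {"dx": 0,"dy": 0,"dz": -110,"rx": 0,"ry": 0,"rz": -0.32,"hand": 34}
    - {"dx": 0,"dy": 0,"dz": -115,"rx": 0,"ry": 0,"rz": -0.49,"hand": 34}
    - {"dx": 0,"dy": 0,"dz": -115,"rx": 0,"ry": 0,"rz": -0.66,"hand": 34}

```text
clock: 21.45
ee_pos: [0.4327, -0.0712, 0.1262]
eef_rot: [[0.304, 0.953, 0.003], [0.953, -0.304, -0.001], [-0.0, 0.003, -1.0]]
force: [-0.6, 0.7, -1.4]
gripper_width: 0.0424
```

>>> send_rows:
  rows:
    - {"dx": 0,"dy": 0,"dz": 0,"rx": 0,"ry": 0,"rz": -0.15,"hand": 34}
    - {"dx": 0,"dy": 0,"dz": 0,"rx": 0,"ry": 0,"rz": -0.3,"hand": 34}
    - {"dx": 0,"dy": 0,"dz": 0,"rx": 0,"ry": 0,"rz": -0.36,"hand": 34}
    - {"dx": 0,"dy": 0,"dz": 0,"rx": 0,"ry": 0,"rz": -0.36,"hand": 34}
    - {"dx": 0,"dy": 0,"dz": 0,"rx": 0,"ry": 0,"rz": -0.36,"hand": 34}

```text
clock: 22.08
ee_pos: [0.4318, -0.071, 0.1248]
eef_rot: [[-0.044, 0.999, -0.0], [0.999, 0.044, 0.0], [0.0, -0.0, -1.0]]
force: [-0.5, 0.5, -0.5]
gripper_width: 0.0423
```

```bash
python3 - <<'E'
from h import *
f=grab("wrist");s=grab("scene");print(f["s"]["ee_pos"],f["s"]["eef_rot"].round(3),f["s"]["gripper_width"])
for n,g,r in(("w",f,(380,100,640,400)),("s",s,(200,190,300,260))):
    for c in blobs(cv2.inRange(g["hsv"],(0,0,0),(180,255,55)),r,800): print(n,c.reshape(-1,2).min(0),c.reshape(-1,2).max(0),rect(g,c,.08))
T=np.array([.6215,-.169])-f["s"]["ee_pos"][:2];print(T@f["s"]["eef_rot"][:2,:2]*1000)
cv2.imwrite("pics/c13.png",np.hstack([cv2.resize(f["bgr"],(512,320)),cv2.resize(s["bgr"][180:290,200:300],(288,320))]))
E
```

```text
[ 0.43184416 -0.07096319  0.12480103] [[-0.044  0.999 -0.   ]
 [ 0.999  0.044  0.   ]
 [ 0.    -0.    -1.   ]] 0.04225526720772224
w [380 245] [611 399] c(582,-163) size(205,154) ang 3
w [542 129] [639 215] c(605,-32) size(59,56) ang 85
s [224 214] [273 243] c(626,-166) size(70,119) ang 2
[-106.23472361  185.18837897]
```

View pics/c13.png

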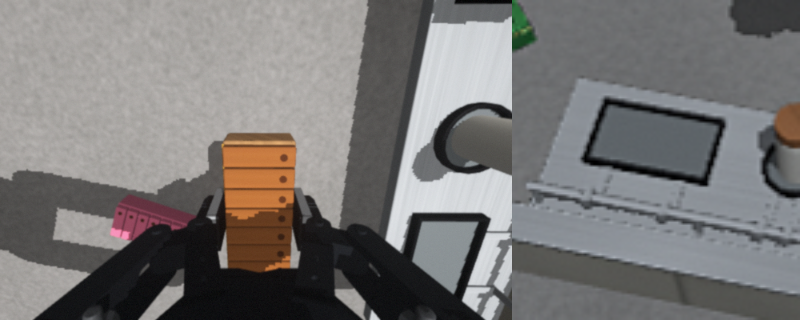

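The box is held level, long axis along the shelf, at (258,200). The long holder in the scene view at (655,140) in the crop measures (626,−166), and scene x reads about 4 mm high. Target (622,−168).

>>> send_rows:
  rows:
    - {"dx": -25,"dy": 45,"dz": 0,"rx": 0,"ry": 0,"rz": 0,"hand": 34}
    - {"dx": -52,"dy": 92,"dz": 0,"rx": 0,"ry": 0,"rz": 0,"hand": 34}
    - {"dx": -80,"dy": 140,"dz": 0,"rx": 0,"ry": 0,"rz": 0,"hand": 34}
    - {"dx": -105,"dy": 186,"dz": 0,"rx": 0,"ry": 0,"rz": 0,"hand": 34}
    - {"dx": -105,"dy": 186,"dz": 20,"rx": 0,"ry": 0,"rz": 0,"hand": 34}

```text
clock: 22.8
ee_pos: [0.6266, -0.17, 0.1059]
eef_rot: [[-0.043, 0.999, 0.005], [0.999, 0.043, -0.002], [-0.002, 0.005, -1.0]]
force: [0.2, 0.1, -0.4]
gripper_width: 0.0421
```

```bash
python3 - <<'E'
from h import *
f=grab("wrist");s=grab("side");print(f["s"]["ee_pos"],f["s"]["eef_rot"].round(3),f["s"]["gripper_width"])
o=proj(f,[[.622,-.168,.08]]);print(o)
cv2.imwrite("pics/c14.png",np.hstack([cv2.resize(f["bgr"][60:330,160:500],(480,400)),cv2.resize(s["bgr"][190:290,330:410],(320,400))]))
E
```

```text
[ 0.62656191 -0.17000637  0.10594305] [[-0.043  0.999  0.005]
 [ 0.999  0.043 -0.002]
 [-0.002  0.005 -1.   ]] 0.042147298992762386
[[315.98727104 224.88697173]]
```

The picture allowance is used up, so from here I check by numbers only. I'll measure the holder's +y end and the box together in the wrist view.

```bash
python3 - <<'E'
from h import *
f=grab("wrist");R=f["s"]["eef_rot"];print(f["s"]["ee_pos"])
m=cv2.inRange(f["hsv"],(0,0,0),(180,255,55))
ys,xs=np.nonzero(m[60:250,200:440]);P=np.c_[xs+200,ys+60]
w=cast(f,P,.08)*1000
th=np.arctan2(.043,.999);A=np.array([[np.cos(th),np.sin(th)],[-np.sin(th),np.cos(th)]]) # shelf frame
q=w@A.T; t=A@np.array(f["s"]["ee_pos"][:2])*1000; print("tcp shelf frame",t.round(1))
for y in np.arange(np.floor(q[:,1].max()),q[:,1].max()-40,-3):
    k=abs(q[:,1]-y)<1; 
    if k.any(): print("y-tcp %.0f"%(y-t[1]),"x-tcp",(q[k,0].min()-t[0]).round(1),(q[k,0].max()-t[0]).round(1),k.sum())
mo=cv2.inRange(f["hsv"],(5,110,50),(20,255,255))
c=blobs(mo,(200,0,450,400),800)[0];zt=f["s"]["ee_pos"][2]-.0112+.031
b=cast(f,c.reshape(-1,2),zt)*1000@A.T;print("box-tcp",(b.min(0)-t).round(1),(b.max(0)-t).round(1))
s=grab("side")
c=blobs(cv2.inRange(s["hsv"],(0,0,0),(180,255,55)),(335,200,400,260),150)
for k in c: print(k.reshape(-1,2).min(0),k.reshape(-1,2).max(0),rect(s,k,.08))
E
```

```text
[ 0.62010047 -0.16667736  0.10088787]
tcp shelf frame [ 612.4 -193.2]
y-tcp 58 x-tcp -30.9 33.8 342
y-tcp 55 x-tcp -31.6 34.5 377
y-tcp 52 x-tcp -31.8 34.2 67
y-tcp 49 x-tcp -31.9 34.3 58
y-tcp 46 x-tcp -31.6 34.5 52
y-tcp 43 x-tcp -31.7 34.1 54
y-tcp 40 x-tcp -31.3 34.3 51
y-tcp 37 x-tcp -31.5 34.5 51
y-tcp 34 x-tcp -31.7 34.1 45
y-tcp 31 x-tcp -31.8 34.3 42
y-tcp 28 x-tcp -31.4 34.5 51
y-tcp 25 x-tcp -31.6 34.1 50
y-tcp 22 x-tcp -31.7 34.2 45
y-tcp 19 x-tcp -31.9 34.4 45
box-tcp [-21.  -44.7] [21.3 50.5]
[351 200] [394 245] c(640,-144) size(195,142) ang 81
```

Settled. The holder centre lies (+1.3, −1) mm from the TCP and the box centre (0, +2.5), so I correct dx −3, dy +1. Contact is expected at TCP z of about 85.

>>> send_rows:
  rows:
    - {"dx": -3,"dy": 1,"dz": 4,"rx": 0,"ry": 0,"rz": 0,"hand": 34}
    - {"dx": -3,"dy": 1,"dz": 9,"rx": 0,"ry": 0,"rz": 0,"hand": 34}
    - {"dx": -3,"dy": 1,"dz": 11,"rx": 0,"ry": 0,"rz": 0,"hand": 34}
    - {"dx": -3,"dy": 1,"dz": 12,"rx": 0,"ry": 0,"rz": 0,"hand": 34}
    - {"dx": -3,"dy": 1,"dz": 13,"rx": 0,"ry": 0,"rz": 0,"hand": 34}

```text
clock: 23.62
ee_pos: [0.6237, -0.1705, 0.0919]
eef_rot: [[-0.045, 0.999, 0.0], [0.999, 0.045, -0.0], [-0.0, 0.0, -1.0]]
force: [-0.1, 0.1, -1.1]
gripper_width: 0.0422
```

>>> send_rows:
  rows:
    - {"dx": 0,"dy": 0,"dz": 0.5,"rx": 0,"ry": 0,"rz": 0,"hand": 34}
    - {"dx": 0,"dy": 0,"dz": 1,"rx": 0,"ry": 0,"rz": 0,"hand": 34}
    - {"dx": 0,"dy": 0,"dz": 1.5,"rx": 0,"ry": 0,"rz": 0,"hand": 34}
    - {"dx": 0,"dy": 0,"dz": 2,"rx": 0,"ry": 0,"rz": 0,"hand": 34}
    - {"dx": 0,"dy": 0,"dz": 2,"rx": 0,"ry": 0,"rz": 0,"hand": 34}

```text
clock: 24.25
ee_pos: [0.6236, -0.1705, 0.0897]
eef_rot: [[-0.045, 0.999, -0.0], [0.999, 0.045, 0.0], [0.0, -0.0, -1.0]]
force: [0.4, 0.0, -1.1]
gripper_width: 0.0422
```

>>> send_rows:
  rows:
    - {"dx": 0,"dy": -2,"dz": 1,"rx": 0,"ry": 0,"rz": 0,"hand": 34}
    - {"dx": 0,"dy": -2,"dz": 2,"rx": 0,"ry": 0,"rz": 0,"hand": 34}
    - {"dx": 0,"dy": -2,"dz": 3,"rx": 0,"ry": 0,"rz": 0,"hand": 34}
    - {"dx": 0,"dy": -2,"dz": 3.5,"rx": 0,"ry": 0,"rz": 0,"hand": 34}
    - {"dx": 0,"dy": -2,"dz": 4,"rx": 0,"ry": 0,"rz": 0,"hand": 34}

```text
clock: 24.88
ee_pos: [0.6216, -0.1706, 0.0858]
eef_rot: [[-0.045, 0.999, 0.0], [0.999, 0.045, 0.0], [0.0, 0.0, -1.0]]
force: [-0.1, 0.6, -1.8]
gripper_width: 0.0422
```

>>> send_rows:
  rows:
    - {"dx": 0,"dy": 0,"dz": 0.5,"rx": 0,"ry": 0,"rz": 0,"hand": 34}
    - {"dx": 0,"dy": 0,"dz": 1,"rx": 0,"ry": 0,"rz": 0,"hand": 34}
    - {"dx": 0,"dy": 0,"dz": 1.5,"rx": 0,"ry": 0,"rz": 0,"hand": 34}
    - {"dx": 0,"dy": 0,"dz": 1.5,"rx": 0,"ry": 0,"rz": 0,"hand": 34}
    - {"dx": 0,"dy": 0,"dz": 1.5,"rx": 0,"ry": 0,"rz": 0,"hand": 34}

```text
clock: 25.5
ee_pos: [0.6217, -0.1706, 0.0853]
eef_rot: [[-0.045, 0.999, 0.0], [0.999, 0.045, -0.0], [-0.0, 0.0, -1.0]]
force: [-3.3, 1.8, 6.3]
gripper_width: 0.0423
```

Contact at 85.3 mm, the holder floor. Release and retreat upward.

>>> send_rows:
  rows:
    - {"dx": 0,"dy": 0,"dz": -1,"rx": 0,"ry": 0,"rz": 0,"hand": 50}
    - {"dx": 0,"dy": 0,"dz": -1,"rx": 0,"ry": 0,"rz": 0,"hand": 65}
    - {"dx": 0,"dy": 0,"dz": -2,"rx": 0,"ry": 0,"rz": 0,"hand": 75}
    - {"dx": 0,"dy": 0,"dz": -25,"rx": 0,"ry": 0,"rz": 0,"hand": 80}
    - {"dx": 0,"dy": 0,"dz": -80,"rx": 0,"ry": 0,"rz": 0,"hand": 80}

```text
clock: 26.12
ee_pos: [0.6192, -0.1697, 0.1612]
eef_rot: [[-0.045, 0.999, -0.007], [0.999, 0.045, 0.003], [0.003, -0.007, -1.0]]
force: [1.1, -0.1, -0.7]
gripper_width: 0.0801
```

>>> send_rows:
  rows:
    - {"dx": 0,"dy": -40,"dz": -30,"rx": 0,"ry": 0,"rz": 0,"hand": 80}
    - {"dx": 0,"dy": -85,"dz": -60,"rx": 0,"ry": 0,"rz": 0,"hand": 80}
    - {"dx": 0,"dy": -130,"dz": -80,"rx": 0,"ry": 0,"rz": 0,"hand": 80}
    - {"dx": 0,"dy": -160,"dz": -100,"rx": 0,"ry": 0,"rz": 0,"hand": 80}
    - {"dx": 0,"dy": -160,"dz": -100,"rx": 0,"ry": 0,"rz": 0,"hand": 80}

```text
clock: 26.75
ee_pos: [0.4615, -0.1785, 0.2666]
eef_rot: [[-0.044, 0.999, 0.004], [0.999, 0.044, -0.002], [-0.003, 0.004, -1.0]]
force: [-0.7, 0.4, 1.0]
gripper_width: 0.0802
```

```bash
python3 - <<'E'
from h import *
for n in("scene","side","wrist"):
    f=grab(n,n+"_end")
    m=cv2.inRange(f["hsv"],(5,110,50),(20,255,255));m=cv2.morphologyEx(m,cv2.MORPH_CLOSE,np.ones((5,5)))
    for P,z,R,k in(((.6035,.251,.149),.149,.033,"cup"),((.616,-.03,.156),.156,.019,"jar"),((.6215,-.168,.105),.105,0,"pill")):
        x,y=proj(f,[P])[0].astype(int)
        if not(20<x<620 and 20<y<380): continue
        h=45 if n!="wrist" else 110
        mm=cv2.inRange(f["hsv"],(80,80,40),(95,255,255)) if k=="cup" else m
        for c in blobs(mm,(max(x-h,0),max(y-h,0),min(x+h,640),min(y+h,400)),80)[:2]: print(n,k,(x,y),c.reshape(-1,2).mean(0).round(),rnd(f,c,z,R) if R else rect(f,c,z))
    x,y=proj(f,[(.608,.111,.154)])[0].astype(int)
    if 30<x<610 and 30<y<370:
        for c in blobs((f["hsv"][:,:,2]>150).astype(np.uint8)*255,(x-35,y-35,x+35,y+35),200)[:2]: print(n,"tin",rect(f,c,.154))
print(f["s"]["ee_pos"],f["s"]["clock"],f["s"]["force"])
E
```

```text
scene cup (np.int64(410), np.int64(242)) [406. 248.] (605,249) width 65
scene jar (np.int64(298), np.int64(221)) [258. 226.] (644,-125) width 29
scene jar (np.int64(298), np.int64(221)) [298. 223.] (620,-30) width 33
scene pill (np.int64(247), np.int64(221)) [246. 225.] c(631,-169) size(54,97) ang 3
scene tin c(639,142) size(116,111) ang 8
side cup (np.int64(340), np.int64(132)) [341. 140.] (609,245) width 48
side jar (np.int64(360), np.int64(180)) [370. 219.] (603,-194) width 48
side pill (np.int64(371), np.int64(221)) [372. 227.] c(619,-187) size(50,115) ang 2
side tin c(678,125) size(60,395) ang 2
side tin c(616,39) size(59,221) ang 3
wrist pill (np.int64(470), np.int64(173)) [464. 173.] c(615,-172) size(52,93) ang 2
[ 0.46209219 -0.17793433  0.26452353] 26.85 [-0.60536411 -0.70781821 -0.50183973]
```

```bash
python3 - <<'E'
from h import *
for n in("scene","side"):
    f=grab(n);x,y=proj(f,[(.608,.111,.154)])[0].astype(int);print(n,x,y)
    g=f["hsv"][:,:,2]
    for r in range(y-14,y+15,2): print(*["%3d"%v for v in g[r,x-22:x+23:3]])
print(ctrl.get_state()["joint_vel"].round(3))
E
```

```text
scene 353 230
118 115 114 115 114 113 116 114 113 113 117 114 116 116 113
112 115 113 117 114 112 113 112 107 114 116 115 118 113 113
112 117 111 112 114  96 111 116 111 111 115 109 116 115 115
114 112 111 109  97 154 147 151 122  94 111 113 110 110 113
114 112 116 117  86 149 151 150 150 154 148 152 114 113 113
156 126 108 117 104 147 148 152 152 150 152 154 112 111 107
151 114  76  86 113 150 153  95  83 150 149 154 113 113 111
151 116  78  58 130 149 159  54  52 151 150 150 110 112 112
150  67  86   0 145 149 159  55  52 145 153 152 137  89 106
151  69  63  45 153 149 152 126 129 154 152 142 167 158 156
150  68  53  44 157 151 152 152 152 149 152  95  34 152 152
155  74  37  43 155 154 153 154 152 153 151 128  56 155 154
160  76  11  47 104 116 157 157 153 152 153 121  97 156 154
122  78   0  46  58  83  85  91 101 134 165  79 142 158 156
150  80   1  56  98  93 106  66  64  86  86  67 139 156 153
side 349 154
 30  64  68  71  75  78  73  88 189 136 138 165 178 187 191
 78  79  29  72  76  78  73 100 190 184  96 157 156 190 191
 78  60  14  71  77  76  70  66 190 189  96 128 118 193 194
 68  22  11  73  77  77  70  73 113 127  86 124 161 179 194
 19  15  12  74  76  75  68  94 122 195 148 156 154 129 194
 17  17  12  73  77 104 120 170 174 184 119 104 158 119 197
 16  16  14  71  84 187 191 185 183 190 182 101 189 154 185
 17  17  15  12  24  53 170  71  95 192 191 123 190 155 166
 17  14  15  78  73  75 133 150 163 189 191 172 162 108 116
 16  13  14  68  61  37  52 194 193 190 183 193  92 111 141
 16  17  19  27  34  21  23 147 120 104  88 191 121 176 155
 16  15  13 129  89  21  13  86  77  81  73 194 176 167 140
 16  16  32 195 149  31  14  75  89  86  86 196 187 145 142
 18  17  47 109  52  14  15  91  92  92  90 197 198  91 182
 18  15  21  23  88  17  15  85  90  92  85 144 143  92 167
[0.001 0.005 0.001 0.001 0.002 0.   ]
```

In the scene view the tin's lid spot sits at the projected (353,230), so it stands upright at its place. Handing in.

```bash
python3 -c "
from rig import ctrl
print(ctrl.finish_job())"
```

```text
the job is handed in; nothing more can be done
None
```

The cup, spice jar, tea tin and pill box are each back in their own holder, set down in that order. The job was handed in at about 27 s with the gripper clear; no verdict was reported.

**Touchdown:** I lowered each one slowly and released at light contact (6–14 N at the wrist). The tool heights put every underside within about 0.1 mm of the holder floor.

**Last positions:**
- **Cup and jar:** the scene camera put the cup at (605, 249) mm and the jar at (620, −30) mm, both inside the play of their holders.
- **Pill box:** it lies parallel to its holder. Its position reads between (615, −172) and (631, −169) mm in the wrist and scene views; the holder centre is about (621, −168) mm.
- **Tea tin:** its lid mark showed exactly where it should for a tin upright in its tray. The automatic outline of its top failed because the shelf behind it is also bright.

**Checks that disagreed or were skipped:**
- The side camera was off on the pill box by about 19 mm in y, because its outline there takes in the box's side face.
- A ring fit on the jar's holder gave a wrong y because the jar hid part of the ring; I ignored it.
- My 16 pictures ran out before the pill box went down, so its placing and the final check used numbers only.
- I didn't go near the saucer, the mug or the look-alikes, but I didn't measure them again at the end.

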